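Set the fixture plate out over the catch bowl and keep it from tipping

ROBOT

A 6-joint arm with a two-finger parallel gripper is mounted at the origin on the work surface. World frame = base frame: x ahead of the robot, y to its left, z up, the work surface at z = 0. Lengths are in m, angles in degrees, forces in N, time in s.
With the tool pointing down it reaches from about 0.35 to 0.775 m from the base axis. Payload 7.3 kg.
Tool frame: the origin (TCP) lies midway between the tips of the shut fingers; the grasp point (between the pads) lies 19 mm behind it; z points along the fingers, y is the line along which they close (so a half turn about z gives the same grasp; the last joint's range is limited). The gripper opens to 92 mm and grips with 3 to 60 N. Pads are 19 mm wide; open, the fingers measure 130 mm over their backs; the gripper's body (75 mm by 190 mm) begins 47 mm behind the grasp point.
Start: joints at [55.348, 19.595, 87.324, -0, 73.075, -8.365], TCP at [0.232, 0.471, 0.227] pointing down, gripper open.
Joint ranges: [-145.02, 145.02], [-44.19, 115.74], [2.07, 154.8], [-57.11, 237.11], [16.16, 152.29], [-177.93, 177.93]. Speed limits (degrees/s): [147.25, 147.25, 180, 180, 180, 180].

INTERFACE

Orientations are given as [roll, pitch, yaw] about the fixed x, y, z axes, in that order (R = Rz(yaw) Ry(pitch) Rx(roll)).
In Python, from plant import ctrl gives the robot as it stands. The module is installed in compiled form; this text tells all that it offers. Calls block until the motion is done:
- ctrl.goto(position, orientation): joint-space move of the TCP to a pose.
- ctrl.move_straight(position, frame=None, feed=0.15, until_force=None): straight line of the TCP; frame=None keeps the orientation; feed is the mean speed in m/s. With until_force (N) it stops when the force on the tool has changed by that much, and returns True; else False.
- ctrl.move_joints(angles): joint-space move.
- ctrl.grip(opening, strength=None): finger opening in m; strength is the grip in N (None keeps the last); returns when the fingers have stopped.
- ctrl.dwell(seconds).
- ctrl.inverse_kinematics(position, orientation): joint angles nearest the present ones, or None.
- ctrl.state(): the state.
- ctrl.grab_frame(name): name is "side" or "top"; returns a dict with "color" (400x640x3 uint8, red, green, blue), "vfov" (degrees; the focal length in pixels is half the picture's height over the tangent of half this angle, whatever the lens; pixels are square), "cx", "cy" (the principal point, pixels), "R" (3x3) and "t" (3): a world point X has camera coordinates R X + t. Camera axes: x right, y down, z forward; pixel columns grow to the right and rows downward; lengths in m; the calibration is good to about 2 mm. A picture is of the moment at which its call begins. There is no depth.
A pose or a line that the arm cannot do raises ctrl.IKError and nothing moves.
- ctrl.job_done(): hands the job in; it is judged then, once.
The state is a dict: "t": time; "qpos": joint angles; "qvel": joint speeds; "joint_torque": joint torques, N m; "tcp_pos": TCP position; "eef_rot": TCP orientation; "contact_force": force on the tool from outside, world axes, zero at the start; "torque": the same for the moment, N m; "opening": finger opening in m; "grasp_force": force on a finger pad.
Only numpy, scipy, OpenCV 4.12 (cv2) and the standard library are available. Lean on these libraries where they do the work, as an engineer would, in place of code of your own. Each camera call takes 0.05 s, during which the arm holds its last target. There are 200 camera calls.

TASK

First push the small steel bowl across the bench, without lifting it, until it stands centred on the round black pad next to the dark steel stand. Then slide the aluminium fixture plate along the stand, out towards the pad, never lifting it off, until the line scribed across it lies right over the stand's edge and square to it, so that its steel block is above the bowl. Its block end is heavy and would tip it over the edge, so finish while still holding it down level on the stand with the gripper, and leave everything else on the bench where it is.

Things in the scene. Friction and masses are not known exactly. Their poses are not given: they have to be found in the camera images.
- stand: fixed dark steel bench stand, top 180 (its x) x 240 (its y) mm and 80 mm high; origin at the centre of its underside, on the bench. Its +y is the outward direction; z up. It stands turned by up to about 12 degrees.
- stand_edge (a point): middle of the stand's outward top edge, at (0, 120, 80) mm in the stand's frame; the edge runs along the stand's x
- stand_pad (a point): centre of the flat round black rubber pad on the bench, diameter 120 mm, less than 1 mm thick (it obstructs nothing), on the stand's centre line, 105 mm outward of the stand's edge
- plate: loose aluminium plate on the stand, 80 (its x) x 240 (its y) x 8 mm, 0.55-0.9 kg; origin: centre of its underside. Its +y end points outward and carries a steel block 50 x 36 mm, boss top 36 mm above the underside. Centre of mass about 20 mm from the middle towards the block: tips outward at the line unless held at the grip. Starts turned up to 6 degrees off the stand, 80-120 mm left to slide.
- plate_mark (a point): middle of the one dark line scribed right across the plate's top, parallel to the plate's x, 15 mm from the plate's middle towards the grip, on the top face
- plate_grip (a point): centre of the black upright grip bar fixed near the inner end of the plate, 95 mm from its middle: 60 mm along the plate's x, 14 mm thick along the plate's y, 38 mm high, its top 46 mm above the plate's underside; can be gripped from above across the 14 mm. The point is 27 mm above the plate's underside
- plate_head (a point): top centre of the boss on the steel block, 90 mm from the plate's middle towards the outer end
- bowl: loose small open steel bowl, round, 110 mm across the rim, 55 mm high, narrower at the foot, about 0.18 kg; origin at the centre of its underside. Too wide to grip across; it slides on the bench when pushed at the rim from outside. It fits under the plate. (A larger bowl, 170 mm across, fixed, stands at the back with a parts tray and a can: leave these.)
- socket: bystander: loose steel wrench socket, 24 mm across, 28 mm high, standing on the stand's top beside the plate; origin at its underside
- jar: bystander: small white jar with black cap, 48 mm across, 55 mm high, on the bench beyond the stand (its +x side)
- caliper: bystander: caliper, 170 mm long, lying on the bench on the robot's side of the stand
- screwdriver: bystander: screwdriver lying on the bench at the back right of the stand
- wrench: bystander: wrench lying on the bench, to the right of the stand
Mind the look-alikes: they are no part of the job. What is shaped like the bowl but pink is not meant.

How it is judged:
By the outcome, as a careful person would: the job done as asked, in the order asked, and still so for the second after the job is handed in, while the arm keeps its last pose, push and grip.
It also fails if it takes over 67 s, if anything falls off the work surface, if the arm or the gripper's body presses on something with over 40 N, if the wrist force passes 120 N, or if a joint passes its speed limit or range.

## Working session

There is one attempt and no reset: what is moved stays moved. The work goes in short steps, each a Python script; the robot and the scene stay as the last script left them, time stands still between calls to the robot, and variables do not carry over. Pictures are saved under pics/ and viewed, at most 10 in all, crops included, and the job is handed in when it is done.

```bash
mkdir -p pics; python3 - <<'E'
from plant import ctrl
import cv2,pickle
for n in("side","top"):
    f=ctrl.grab_frame(n);pickle.dump(f,open(n+"0.pkl","wb"))
    cv2.imwrite(f"pics/{n}0.png",f["color"][...,::-1]);print(n,f["vfov"],f["cx"],f["cy"],f["R"],f["t"])
s=ctrl.state();print(s["t"],s["contact_force"],s["eef_rot"],s["opening"])
E
```

```text
side 50.087465495749896 318.241497484207 197.2456744193427 [[ 0.98434892 -0.17538245  0.01726824]
 [-0.12392295 -0.75851909 -0.63975925]
 [ 0.12530084  0.6276064  -0.76838136]] [-0.52424293  0.11269189  1.11203196]
top 56.887541640653914 322.0166463230161 200.2749909892733 [[ 1.03492892e-04 -9.99995556e-01  2.97963230e-03]
 [-9.83761933e-01 -6.36591172e-04 -1.79477171e-01]
 [ 1.79478270e-01 -2.91267422e-03 -9.83757626e-01]] [-0.03050725  0.53740658  0.87515964]
0.1 [ 1.13957372 -0.17662003  0.22251827] [-1.79920081e+02 -1.11105998e-02  1.53715105e+02] 0.09170805302909173
```

View pics/side0.png

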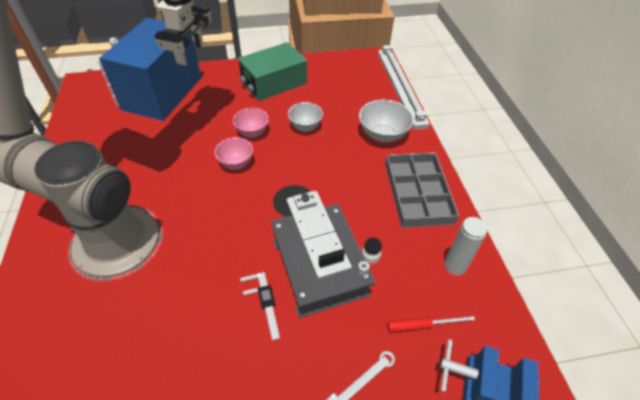

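View pics/top0.png

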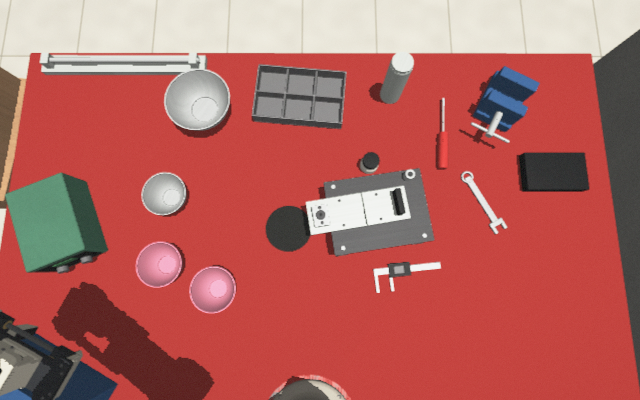

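Side view: the grey bowl is at (305,117), the pad at (292,200) and the stand at about (322,255). Top view: the bowl is at (164,194), the pad at (288,228), the plate's scribed line at (365,205) and the grip bar at (398,202).

Bowl candidates (top view): grey small (164,194), pink (158,264), pink (213,289), and the large fixed grey one (197,100). I choose (164,194).

```bash
cat > h.py <<'E'
import numpy as np,cv2
def ray(f,uv,z):
    uv=np.atleast_2d(np.asarray(uv,float)); F=f["color"].shape[0]/2/np.tan(np.radians(f["vfov"]/2))
    d=np.c_[(uv[:,0]-f["cx"])/F,(uv[:,1]-f["cy"])/F,np.ones(len(uv))]@f["R"]; C=-f["R"].T@f["t"]
    return C+d*((z-C[2])/d[:,2:])
def proj(f,X):
    X=np.atleast_2d(X)@f["R"].T+f["t"]; F=f["color"].shape[0]/2/np.tan(np.radians(f["vfov"]/2))
    return X[:,:2]/X[:,2:]*F+[f["cx"],f["cy"]]
def notred(f):
    hsv=cv2.cvtColor(f["color"],cv2.COLOR_RGB2HSV)
    return ((hsv[...,1]<90)*255).astype(np.uint8)
def blob(mask,uv):
    n,l,s,c=cv2.connectedComponentsWithStats(mask); m=(l==l[int(uv[1]),int(uv[0])]).astype(np.uint8)
    return max(cv2.findContours(m,cv2.RETR_EXTERNAL,cv2.CHAIN_APPROX_NONE)[0],key=len)[:,0]
def circ(P):
    A=np.c_[2*P[:,:2],np.ones(len(P))]; s=np.linalg.lstsq(A,(P[:,:2]**2).sum(1),rcond=None)[0]
    return s[:2],np.sqrt(s[2]+s[:2]@s[:2])
E
python3 - <<'E'
from h import *;import pickle
T=pickle.load(open("top0.pkl","rb"));S=pickle.load(open("side0.pkl","rb"))
print("cams",-T["R"].T@T["t"],-S["R"].T@S["t"])
for f,n,uv in((T,"top",(164,194)),(S,"side",(305,117))):
    c=blob(notred(f),uv);print(n,c.min(0),c.max(0),circ(ray(f,c,.055)))
g=cv2.cvtColor(T["color"],cv2.COLOR_RGB2GRAY)
m=((T["color"].max(2)<50)*255).astype(np.uint8);
c=blob(m,(275,228));print("pad",c.min(0),c.max(0))
print(T["color"][228,275],T["color"][180,350],T["color"][240,380],T["color"][200,425],T["color"][251,380])
a=cv2.resize(T["color"][155:265,255:445],None,fx=4,fy=4,interpolation=cv2.INTER_CUBIC)
b=cv2.resize(T["color"][165:225,130:200],None,fx=2,fy=2)
a[-120:,:140]=b
cv2.imwrite("pics/crop.png",a[...,::-1])
E
```

```text
cams [ 0.37161116 -0.02761595  0.95748808] [ 0.39066455 -0.70438243  0.93561306]
top [141 172] [186 215] (array([0.55405819, 0.36448143]), np.float64(0.054659501597500736))
side [288 102] [322 131] (array([0.55162771, 0.35413855]), np.float64(0.06185579843053286))
pad [0 0] [639 399]
[61 62 58] [105 105 105] [116 116 115] [112 112 111] [201  71  66]
```

View pics/crop.png

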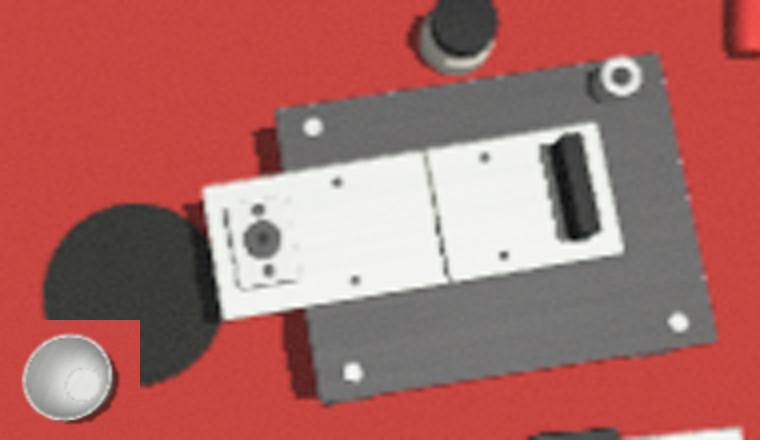

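The crop shows the plain steel bowl (inset). In crop pixels (4x) the scribed line runs (428,150)–(450,282), the grip bar is at (577,188), the stand's edge corners are at (278,112) and (322,402), and the socket is at (620,76).

```bash
cat >> h.py <<'E'
def stand(f):
    hsv=cv2.cvtColor(f["color"],cv2.COLOR_RGB2HSV); roi=np.zeros(hsv.shape[:2],np.uint8); roi[160:262,318:440]=1
    m=((hsv[...,1]<60)).astype(np.uint8)*roi; m=cv2.morphologyEx(m,cv2.MORPH_OPEN,np.ones((3,3)))
    return m
def plate(f,lo=165):
    m=(f["color"].min(2)>lo).astype(np.uint8); roi=np.zeros_like(m); roi[150:262,225:440]=1; m*=roi
    return cv2.morphologyEx(m,cv2.MORPH_CLOSE,np.ones((5,5)))
def box(P):
    r=cv2.minAreaRect((P[:,:2]*1000).astype(np.float32)); return r
E
python3 - <<'E'
from h import *;import pickle
T=pickle.load(open("top0.pkl","rb"))
tp=lambda L:np.array(L)/4+[254.6,154.6]
C=ray(T,tp([(278,112),(322,402),(716,340),(656,54)]),.08)
print("stand corners",C.round(4).tolist(),[np.linalg.norm(C[i]-C[i-1]).round(4) for i in range(4)])
o=(C[0]+C[1]-C[2]-C[3])[:2];o/=np.linalg.norm(o); print("centre",C.mean(0),"edge",(C[0]+C[1])/2,"out ang",np.degrees(np.arctan2(o[1],o[0])))
e=(C[1]-C[0])[:2];print("edge ang",np.degrees(np.arctan2(e[1],e[0]))+180)
# pad
u,v=np.meshgrid(np.arange(640),np.arange(400))
mp=((T["color"].max(2)<85)&(u>260)&(u<306)&(v>200)&(v<256)).astype(np.uint8)
c=blob(mp,(275,228)); P=ray(T,c,0); k=c[:,0]<300;print("pad",circ(P[k]),c.min(0),c.max(0))
s=C.mean(0)[:2]+o*.225;print("pad by stand",s)
m=plate(T);c=blob(m,(340,210));r=box(ray(T,c,.088));print("plate",r)
b=np.array(cv2.boxPoints(r));print(b.round(1).tolist())
M=ray(T,tp([(428,150),(450,282)]),.088);print("mark",M,np.linalg.norm(M[1]-M[0]))
G=ray(T,tp([(572,135),(590,240)]),.126);print("grip top",G)
K=ray(T,tp([(620,76)]),.108);print("socket",K)
E
```

```text
stand corners [[0.5755, -0.0353, 0.08], [0.4006, -0.061, 0.08], [0.4371, -0.2949, 0.08], [0.6122, -0.2675, 0.08]] [np.float64(0.2351), np.float64(0.1768), np.float64(0.2367), np.float64(0.1773)]
centre [ 0.50634559 -0.16467085  0.08      ] edge [ 0.48805817 -0.04814584  0.08      ] out ang 98.91923851975852
edge ang 8.366400086415297
pad (array([0.47328647, 0.05778771]), np.float64(0.057217922351606464)) [266 206] [305 250]
pad by stand [0.47146111 0.05760841]
plate ((507.9797058105469, -115.1040267944336), (81.11311340332031, 240.91883850097656), 9.488321304321289)
[[448.1000061035156, -3.0], [487.79998779296875, -240.60000610351562], [567.7999877929688, -227.1999969482422], [528.0999755859375, 10.399999618530273]]
mark [[ 0.55028323 -0.12535972  0.088     ]
 [ 0.47061345 -0.13684989  0.088     ]] 0.08049408529949036
grip top [[ 0.55135312 -0.20423591  0.126     ]
 [ 0.49030549 -0.21223977  0.126     ]]
socket [[ 0.59103765 -0.23784942  0.108     ]]
```

```bash
python3 - <<'E'
from plant import ctrl
from h import *;import pickle
B=np.array([.554,.3645]);P=np.array([.4725,.0577]);d=(P-B)/np.linalg.norm(P-B)
yaw=np.degrees(np.arctan2(-d[1],-d[0]));o=[180,0,yaw];print(yaw)
ctrl.goto([.45,.32,.26],o); ctrl.grip(.07,20)
s=B-d*.078; ctrl.goto([*s,.2],o); ctrl.move_straight([*s,.022],feed=.12)
print(ctrl.state()["contact_force"],ctrl.state()["opening"],ctrl.state()["t"])
e=P-d*(.052+.03); ctrl.move_straight([*e,.022],feed=.08)
st=ctrl.state();print(st["contact_force"],st["tcp_pos"],st["t"])
for n in("side","top"):
    f=ctrl.grab_frame(n);pickle.dump(f,open(n+"1.pkl","wb"))
    cv2.imwrite(f"pics/{n}1.png",f["color"][...,::-1])
E
```

```text
75.12322772487826
[ 0.63587189  0.48927364 -0.54450209] 0.07027843043563058 4.125
[0.23327893 1.49978755 0.26729209] [0.49356625 0.13702839 0.02198943] 8.1917
```

View pics/top1.png

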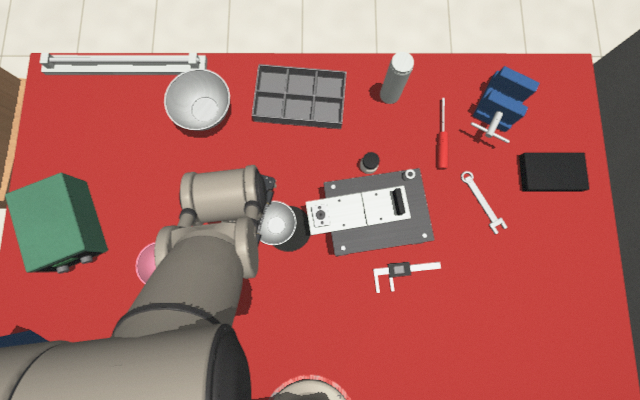

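View pics/side1.png

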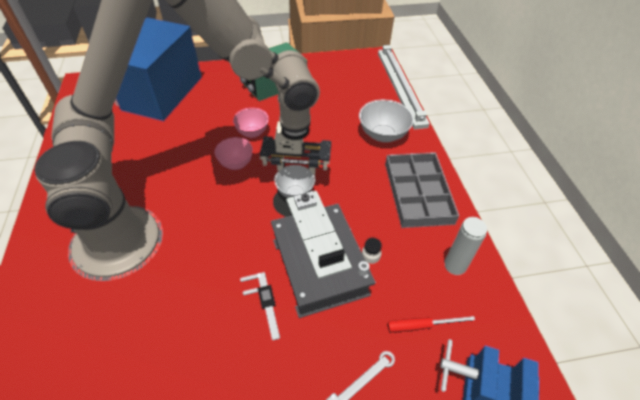

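The bowl (top 277,223) is nested between the fingers and half over the pad. I measure its rim arc on the free side, then push the remainder.

```bash
cat >> h.py <<'E'
from scipy.optimize import least_squares
def bowl(f,lo=(258,190),hi=(304,255),umin=272,z=.055,r=.055,x0=(.49,.08)):
    c=f["color"].astype(int); m=((c.min(2)>115)&(np.ptp(c,axis=2)<40)).astype(np.uint8)
    roi=np.zeros_like(m); roi[lo[1]:hi[1],lo[0]:hi[0]]=1; m*=roi
    k=max(cv2.findContours(m,cv2.RETR_EXTERNAL,cv2.CHAIN_APPROX_NONE)[0],key=len)[:,0]
    P=ray(f,k[(k[:,0]>umin)],z)[:,:2]
    s=least_squares(lambda x:np.hypot(*(P-x[:2]).T)-r,x0,loss="soft_l1",f_scale=.001)
    return s.x,np.abs(s.fun).mean(),len(P),k.min(0),k.max(0)
E
python3 - <<'E'
from plant import ctrl
from h import *;import pickle
T=pickle.load(open("top1.pkl","rb"));b=bowl(T);print(b)
t=np.array(ctrl.state()["tcp_pos"][:2]);B=np.array([.554,.3645]);P=np.array([.4725,.0577]);d=(P-B)/np.linalg.norm(P-B);n=np.array([-d[1],d[0]])
print("ahead,side",(b[0]-t)@d,(b[0]-t)@n, "to go",(P-b[0])@d,(P-b[0])@n)
E
```

```text
(array([0.48055618, 0.08982735]), np.float64(0.0010439782164970396), 65, array([258, 201], dtype=int32), array([296, 244], dtype=int32))
ahead,side 0.04894327703582126 -0.0004511882518095131 to go 0.03311879954548815 0.0004622698490545067
```

```bash
python3 - <<'E'
from plant import ctrl
from h import *;import pickle
B=np.array([.554,.3645]);P=np.array([.4725,.0577]);d=(P-B)/np.linalg.norm(P-B)
t=np.array(ctrl.state()["tcp_pos"][:2])+d*.0331
ctrl.move_straight([*t,.022],feed=.06)
t-=d*.05; ctrl.move_straight([*t,.022],feed=.12)
ctrl.move_straight([*t,.2],feed=.25)
ctrl.goto([.42,.3,.25],[180,0,60])
T=ctrl.grab_frame("top");pickle.dump(T,open("top2.pkl","wb"))
b=bowl(T,umin=258,x0=P,lo=(250,190),hi=(305,255));print(b,ctrl.state()["t"])
u,v=np.meshgrid(np.arange(640),np.arange(400))
mp=((T["color"].max(2)<85)&(u>260)&(u<306)&(v>200)&(v<256)).astype(np.uint8)
c=max(cv2.findContours(mp,cv2.RETR_EXTERNAL,cv2.CHAIN_APPROX_NONE)[0],key=len)[:,0]
cv2.imwrite("pics/crop2.png",cv2.resize(T["color"][155:265,245:435],None,fx=4,fy=4,interpolation=cv2.INTER_CUBIC)[...,::-1])
E
```

```text
(array([0.47122552, 0.05630881]), np.float64(0.0030624909757005206), 125, array([265, 205], dtype=int32), array([304, 248], dtype=int32)) 11.1917
```

View pics/crop2.png

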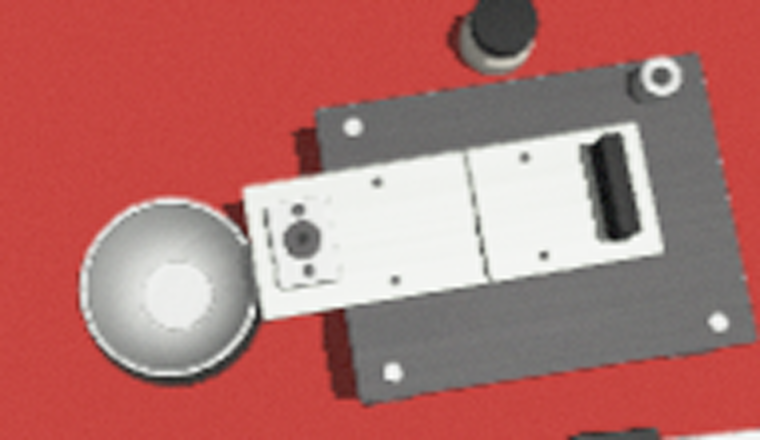

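The bowl stands on the pad, with its rim centre at crop (171,289), within 2 mm of the pad's centre. Next: refine the stand's edges by line fits, then grasp the plate grip.

```bash
cat > geo.py <<'E'
from h import *;import pickle
def cross(sat,pts,dirn,half=4):
    out=[]
    for p in pts:
        s=np.arange(-half,half+.01,.1); q=np.array(p)+s[:,None]*np.array(dirn)
        val=cv2.remap(sat,q[:,:1].astype(np.float32),q[:,1:].astype(np.float32),cv2.INTER_LINEAR)[:,0]
        i=np.where(np.diff((val>90).astype(int))!=0)[0]
        if len(i)==1: out.append(q[i[0]])
    return np.array(out)
def seg(a,b,n=25): return np.array(a)+np.linspace(0,1,n)[:,None]*(np.array(b)-np.array(a))
def line(P):
    vx,vy,x,y=cv2.fitLine((P[:,:2]*1000).astype(np.float32),cv2.DIST_HUBER,0,.01,.01).ravel(); return np.array([x,y])/1000,np.array([vx,vy])
def standfit(f,tops=True):
    sat=cv2.cvtColor(f["color"],cv2.COLOR_RGB2HSV)[...,1].astype(np.float32)
    k=lambda u,v:(u/4+244.6,v/4+154.6)
    e={"outer":(np.r_[seg(k(320,120),k(330,172),12),seg(k(350,330),k(360,392),12)],(1,0)),
       "inner":(seg(k(703,75),k(752,330)),(1,0)),"far":(seg(k(335,107),k(630,63)),(0,1)),"near":(seg(k(380,400),k(740,343)),(0,1))}
    return {n:line(ray(f,cross(sat,*a),.08)) for n,a in e.items()}
E
python3 - <<'E'
from geo import *
for n in("top0.pkl","top2.pkl"):
    f=pickle.load(open(n,"rb"));L=standfit(f)
    ang={k:np.degrees(np.arctan2(v[1][1],v[1][0]))%90 for k,v in L.items()};print(ang)
    y=np.radians(np.mean(list(ang.values())));x=np.array([np.cos(y),np.sin(y)]);o=np.array([-x[1],x[0]])
    D={k:v[0]@(o if k in("outer","inner") else x) for k,v in L.items()}
    print("len",D["outer"]-D["inner"],"wid",D["far"]-D["near"])
    cx=(D["far"]+D["near"])/2;co=(D["outer"]+D["inner"])/2;c=x*cx+o*co
    print("yaw",np.degrees(y),"edge",c+o*.12,"pad",c+o*.225)
    m=plate(f);k=blob(m,(345,210));r=box(ray(f,k[k[:,0]>308],.088));print("plate",r)
E
```

```text
{'outer': np.float32(8.749689), 'inner': np.float32(8.747183), 'far': np.float32(8.658493), 'near': np.float32(8.7192)}
len 0.23971593 wid 0.17895707
yaw 8.71864 edge [ 0.4884828  -0.04501719] pad [0.47256663 0.05876949]
plate ((507.9981994628906, -115.21427917480469), (81.11310577392578, 240.6952362060547), 9.488272666931152)
{'outer': np.float32(8.747312), 'inner': np.float32(8.66872), 'far': np.float32(8.703743), 'near': np.float32(8.759087)}
len 0.239726 wid 0.17900604
yaw 8.719714 edge [ 0.48848224 -0.04502075] pad [0.47256413 0.05876563]
plate ((507.7314147949219, -113.61814880371094), (81.11310577392578, 244.20436096191406), 9.488287925720215)
```

```bash
python3 - <<'E'
from plant import ctrl
from geo import *
T=pickle.load(open("top2.pkl","rb"))
c=T["color"].astype(int);m=((c.min(2)>115)&(np.ptp(c,axis=2)<40)).astype(np.uint8);m[:,304:]=0;m[:190]=0;m[255:]=0;m[:,:255]=0
k=max(cv2.findContours(m,cv2.RETR_EXTERNAL,cv2.CHAIN_APPROX_NONE)[0],key=len)[:,0]
print("bowl",circ(ray(T,k[k[:,0]<298],.055)))
o=[180,0,9.49];g=[.5237,-.2089]
ctrl.goto([.5,.0,.26],o);ctrl.grip(.05,20)
ctrl.goto([*g,.2],o)
h=ctrl.move_straight([*g,.093],feed=.1,until_force=8)
s=ctrl.state();print(h,s["tcp_pos"],s["contact_force"])
ctrl.grip(0.0,45);s=ctrl.state();print(s["opening"],s["grasp_force"],s["contact_force"],s["torque"],s["t"])
E
```

```text
bowl (array([0.4710515, 0.0561511]), np.float64(0.05340536118872793))
False [ 0.52413283 -0.20908955  0.09366698] [ 0.63557625  0.24397362 -0.82537632]
0.013341057045187127 44.999701380729675 [-0.28986626 -0.69294902  1.10247732] [-0.11097829  0.20517026  0.12100648] 15.7
```

```bash
python3 - <<'E'
from plant import ctrl
import numpy as np
def p(n):
    s=ctrl.state();print(n,s["tcp_pos"].round(4) if hasattr(s["tcp_pos"],"round") else s["tcp_pos"],np.round(s["eef_rot"],2),np.round(s["contact_force"],1),np.round(s["torque"],2),s["t"])
for z in(.0922,.0914,.0906,.0898):
    ctrl.move_straight([.5237,-.2089,z],feed=.02);ctrl.dwell(.1);p(z)
    if ctrl.state()["contact_force"][2]>8: break
zc=z
ctrl.move_straight([.5237+.7*(.5006-.5237),-.2089+.7*(.0848),zc],frame=[180,0,9.49-.7*.77],feed=.04);p("slid")
T=ctrl.grab_frame("top");import cv2,pickle;pickle.dump(T,open("top3.pkl","wb"));print(zc)
cv2.imwrite("pics/crop3.png",cv2.resize(T["color"][155:265,245:435],None,fx=4,fy=4,interpolation=cv2.INTER_CUBIC)[...,::-1])
E
```

```text
0.0922 [ 0.5237 -0.209   0.093 ] [ 1.7997e+02 -2.0000e-02  9.4900e+00] [-2.1 -0.2  6.2] [0.05 0.61 0.09] 16.05
0.0914 [ 0.5238 -0.209   0.093 ] [ 1.7995e+02 -4.0000e-02  9.5000e+00] [-3.   1.3 13.2] [0.29 0.96 0.05] 16.4
slid [ 0.5095 -0.1517  0.0932] [179.71  -0.26   8.96] [ 1.5 -7.1  8.4] [-0.8   0.29  0.14] 18.0917
0.0914
```

View pics/crop3.png

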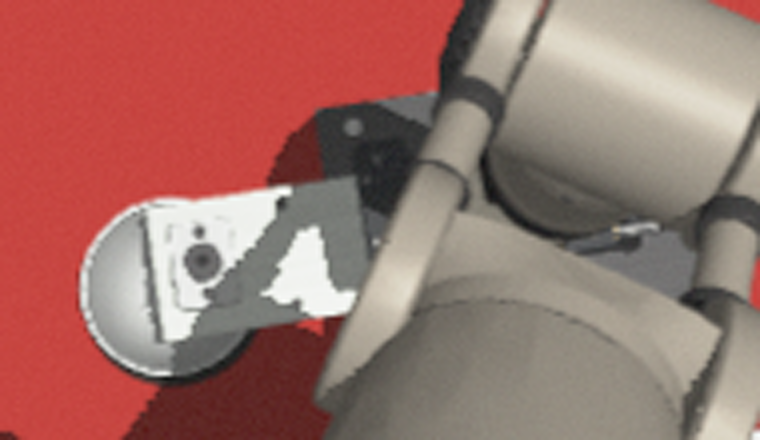

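```bash
python3 - <<'E'
from plant import ctrl
import numpy as np,cv2,pickle
def p(n):
    s=ctrl.state();print(n,np.round(s["tcp_pos"],4),np.round(s["eef_rot"],2),np.round(s["contact_force"],1),np.round(s["torque"],2),s["opening"],s["t"])
ctrl.move_straight([.5006,-.1241,.0910],frame=[180,0,8.72],feed=.03);ctrl.dwell(.3);p("end")
for n in("side","top"):
    f=ctrl.grab_frame(n);pickle.dump(f,open(n+"4.pkl","wb"))
    if n=="top":a=cv2.resize(f["color"][175:265,235:345],None,fx=5,fy=5,interpolation=cv2.INTER_CUBIC)
    else: b=cv2.resize(f["color"][150:300,240:390],None,fx=3,fy=3,interpolation=cv2.INTER_CUBIC)
a=a[:,:345]
cv2.imwrite("pics/both4.png",np.hstack([a,b])[...,::-1])
E
```

```text
end [ 0.5031 -0.1267  0.0933] [179.66  -0.33   8.74] [ 1.8 -8.4 10.6] [-1.1   0.35  0.25] 0.013588670829700111 19.4667
```

View pics/both4.png

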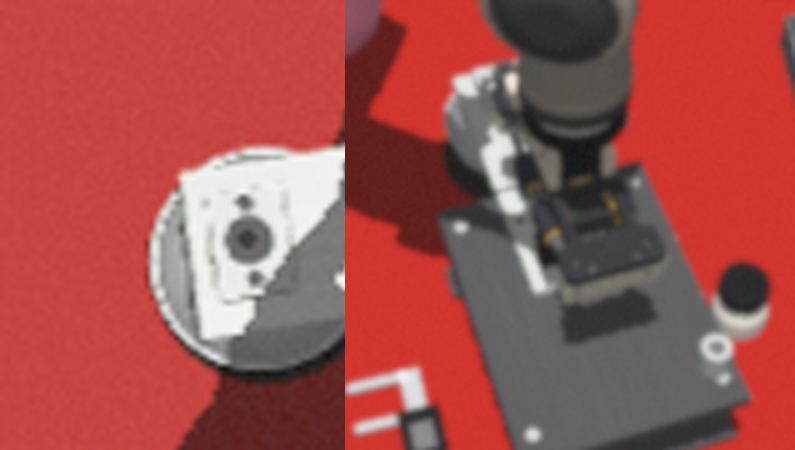

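```bash
python3 - <<'E'
from h import *;import pickle
f=pickle.load(open("top4.pkl","rb"));k=lambda u,v:(u/5+234.6,v/5+174.6)
C=ray(f,[k(180,174),k(205,338)],.088);e=C[0]-C[1];print("corners",C,np.linalg.norm(e),np.degrees(np.arctan2(e[1],e[0])))
print("end centre",C.mean(0),"want .4680 .0884; boss",ray(f,[k(250,240)],.116),"want .4726 .0588")
f0=pickle.load(open("top0.pkl","rb"));b0=ray(f0,[(262/4+254.6,239/4+154.6)],.116);print("boss0",b0,"expected",[.508-.165*.09,-.1152+.9863*.09])
C=ray(f0,np.array([(204,188),(222,320)])/4+[254.6,154.6],.088);e=C[0]-C[1];print("corners0",C,C.mean(0),"expected",.508-.165*.12,-.1152+.9863*.12,np.degrees(np.arctan2(e[1],e[0])))
# far/left edges of plate via bright/gradient in frame 4
g=cv2.resize(f["color"][195:245,262:320],None,fx=12,fy=12,interpolation=cv2.INTER_CUBIC)
E
```

```text
corners [[0.50806735 0.09228663 0.088     ]
 [0.43026149 0.07861755 0.088     ]] 0.07899743888269843 9.964147830845786
end centre [0.46916442 0.08545209 0.088     ] want .4680 .0884; boss [[0.47309257 0.05560038 0.116     ]] want .4726 .0588
boss0 [[ 0.49221379 -0.02570116  0.116     ]] expected [0.49315000000000003, -0.026432999999999998]
corners0 [[ 0.52699485  0.00907716  0.088     ]
 [ 0.44810026 -0.00215074  0.088     ]] [0.48754755 0.00346321 0.088     ] expected 0.4882 0.003155999999999992 8.099671666562973
```

```bash
cat > m.py <<'E'
from geo import *
def edge(img,a,b,n,half=3):
    # strongest-gradient points along normal
    nv=np.array([-(b[1]-a[1]),b[0]-a[0]],float);nv/=np.linalg.norm(nv);out=[]
    for p in seg(a,b,n):
        s=np.arange(-half,half+.01,.1);q=p+s[:,None]*nv
        v=cv2.remap(img,q[:,:1].astype(np.float32),q[:,1:].astype(np.float32),cv2.INTER_CUBIC)[:,0]
        d=np.abs(np.gradient(cv2.GaussianBlur(v[None],(0,0),3)[0]))
        if d.max()>1.0: w=np.where(d>.6*d.max(),d,0);out.append(p+(w@s/w.sum())*nv)
    return np.array(out)
def measure(f,x0=(.4680,.0884),yaw=8.72):
    im=f["color"][...,2].astype(np.float32);y=np.radians(yaw);x=np.array([np.cos(y),np.sin(y)]);o=np.array([-x[1],x[0]])
    c=np.array(x0); W=lambda a,b:proj(f,[*(c+a*x+b*o),.088])[0]
    r={}
    for n,a,b in(("end",W(-.025,0),W(.033,0)),("far",W(.04,-.005),W(.04,-.07))):
        P=ray(f,edge(im,a,b,40),.088)[:,:2];L=line(P);res=np.abs((P-L[0])@np.array([-L[1][1],L[1][0]])).mean()
        ang=np.degrees(np.arctan2(L[1][1],L[1][0]))%90
        r[n]=(len(P),round(float(ang),2),"offset mm",round(1000*float((L[0]-c)@(o if n=="end" else x)),2),"res",round(1000*res,2))
    return r
E
python3 - <<'E'
from m import *
from plant import ctrl
print(measure(pickle.load(open("top0.pkl","rb")),(.4882,.0032),9.49))
print(measure(pickle.load(open("top4.pkl","rb")),(.4690,.0854)))
ctrl.move_straight([.4999,-.1210,.0910],frame=[180,0,8.72],feed=.01);ctrl.dwell(.3)
s=ctrl.state();print(np.round(s["tcp_pos"],4),np.round(s["eef_rot"],2),np.round(s["contact_force"],1),s["t"])
f=ctrl.grab_frame("top");pickle.dump(f,open("top5.pkl","wb"));print(measure(f))
E
```

```text
{'end': (40, 9.39, 'offset mm', 0.91, 'res', np.float64(0.21)), 'far': (40, 9.76, 'offset mm', 40.24, 'res', np.float64(0.17))}
{'end': (40, 8.51, 'offset mm', 0.81, 'res', np.float64(0.36)), 'far': (40, 6.34, 'offset mm', 43.0, 'res', np.float64(1.16))}
[ 0.5025 -0.1238  0.0934] [179.64  -0.33   8.75] [ 1.4 -8.1 10.7] 20.3333
{'end': (40, 9.8, 'offset mm', 0.81, 'res', np.float64(0.4)), 'far': (40, 7.56, 'offset mm', 42.87, 'res', np.float64(1.12))}
```

```bash
python3 - <<'E'
from m import *
from plant import ctrl
f=ctrl.grab_frame("side");pickle.dump(f,open("side5.pkl","wb"))
T=pickle.load(open("top5.pkl","rb"))
b=cv2.resize(f["color"][165:255,265:325],None,fx=6,fy=6,interpolation=cv2.INTER_CUBIC)
a=cv2.resize(T["color"][195:255,260:330],None,fx=6,fy=6,interpolation=cv2.INTER_CUBIC)
c=np.zeros((540,780,3),np.uint8);c[:360,:420]=a;c[:,420:]=b
c=cv2.convertScaleAbs(c,alpha=1.3)
cv2.imwrite("pics/both5.png",c[...,::-1])
# mark in top0 by darkest point
t0=pickle.load(open("top0.pkl","rb"));g=t0["color"].mean(2).astype(np.float32);A,B=np.array([428,150])/4+[254.6,154.6],np.array([450,282])/4+[254.6,154.6]
nv=np.array([1,-.165])/np.hypot(1,.165);P=[]
for p in seg(A+.08*(B-A),B-.08*(B-A),30):
    s=np.arange(-2.5,2.51,.1);q=p+s[:,None]*nv
    v=cv2.remap(g,q[:,:1].astype(np.float32),q[:,1:].astype(np.float32),cv2.INTER_LINEAR)[:,0];w=np.clip(v.max()-25-v,0,None);P.append(p+nv*(w@s/w.sum()))
P=ray(t0,P,.088);L=line(P);print("mark0",L,np.degrees(np.arctan2(L[1][1],L[1][0]))%90)
y=np.radians(9.5);o=np.array([-np.sin(y),np.cos(y)]);print("mark along from rect centre mm",1000*(L[0]-[.508,-.1152])@o)
E
```

```text
mark0 (array([ 0.50373274, -0.13054599], dtype=float32), array([0.98806554, 0.15403391], dtype=float32)) 8.86077
mark along from rect centre mm -14.431226773885701
```

View pics/both5.png

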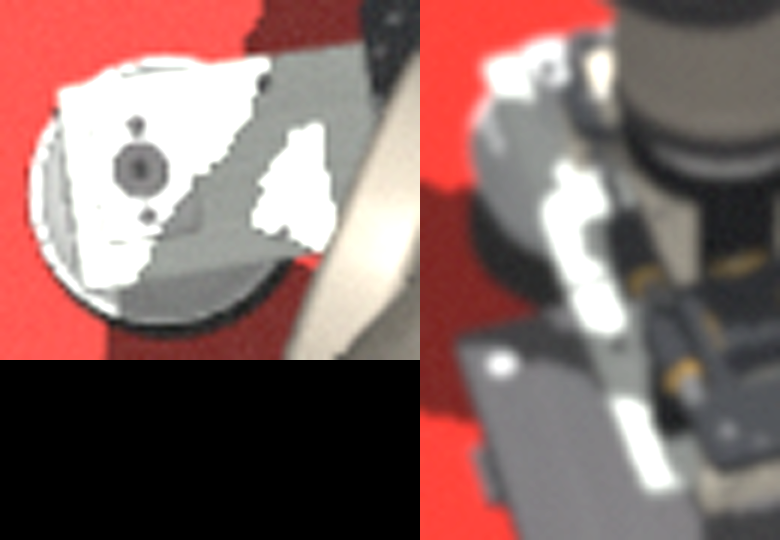

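```bash
python3 - <<'E'
from m import *
S=pickle.load(open("side5.pkl","rb"));T=pickle.load(open("top5.pkl","rb"))
ks=lambda u,v:((u-420)/6+264.6,v/6+164.6);kt=lambda u,v:(u/6+259.6,v/6+194.6)
y=np.radians(8.72);x=np.array([np.cos(y),np.sin(y)]);o=np.array([-x[1],x[0]]);E=np.array([.4885,-.0450])
def show(n,f,p,z):
    P=ray(f,[p],z)[0,:2]-E;print(n,"stand x,out mm",(1000*P@x).round(1),(1000*P@o).round(1))
show("side: stand corner (want -90,0)",S,ks(459,345),.08)
show("side: mark",S,ks(583,286),.088)
show("side: inner near corner (want -40,-105)",S,ks(652,491),.088)
for n,p in(("far-end",(61,91)),("near-end",(86,289)),("far edge pt",(355,46)),("near edge pt",(285,252))):show("top: "+n,T,kt(*p),.088)
show("boss want 0,105",T,kt(140,168),.116)
S0=pickle.load(open("side0.pkl","rb"))
# line break in side: intensity along the plate strip
s=seg(ks(560,225),ks(612,330),60);g=S["color"].mean(2).astype(np.float32)
v=cv2.remap(g,s[:,:1].astype(np.float32),s[:,1:].astype(np.float32),cv2.INTER_LINEAR)[:,0]
P=ray(S,s,.088)[:,:2]-E;print([(int(a),round(1000*float(q@o),1)) for a,q in zip(v,P)][20:55])
E
```

```text
side: stand corner (want -90,0) stand x,out mm -89.7 -7.0
side: mark stand x,out mm -33.8 0.6
side: inner near corner (want -40,-105) stand x,out mm -37.1 -105.1
top: far-end stand x,out mm 39.6 134.8
top: near-end stand x,out mm -39.5 135.0
top: far edge pt stand x,out mm 39.9 16.7
top: near edge pt stand x,out mm -37.0 56.1
boss want 0,105 stand x,out mm 0.6 105.5
[(225, 14.3), (226, 13.2), (226, 12.2), (228, 11.2), (227, 10.2), (226, 9.1), (226, 8.1), (224, 7.1), (219, 6.1), (214, 5.1), (209, 4.0), (205, 3.0), (202, 2.0), (199, 1.0), (203, -0.0), (209, -1.0), (217, -2.0), (222, -3.0), (225, -4.1), (227, -5.1), (230, -6.1), (231, -7.1), (231, -8.1), (231, -9.1), (232, -10.1), (232, -11.1), (232, -12.1), (232, -13.1), (232, -14.1), (232, -15.1), (232, -16.1), (231, -17.1), (230, -18.1), (229, -19.1), (227, -20.0)]
```

```bash
python3 - <<'E'
from plant import ctrl
s=ctrl.state();print(s["tcp_pos"],s["contact_force"],s["grasp_force"],s["t"])
print(ctrl.job_done())
E
```

```text
[ 0.50250967 -0.12376023  0.09338116] [ 2.39494459 -9.58811835 10.2949855 ] 45.020232796669006 20.4333
the job is handed in; nothing more can be done
None
```

I handed the job in at 20.4 s: the bowl is on the pad, about 3 mm off centre, and the plate's line is within about 1 mm of the stand's edge and square to it, with the block above the bowl and the gripper still holding it down at about 10 N; the verdict was not shown.

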